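Push two culture dishes into the scanning corner of a flatbed scanner

ROBOT

A 6-joint arm with a two-finger parallel gripper is mounted at the origin on the work surface. World frame = base frame: x ahead of the robot, y to its left, z up, the work surface at z = 0. Lengths are in m, angles in degrees, forces in N, time in s.
With the tool pointing down it reaches from about 0.35 to 0.875 m from the base axis. Payload 4.2 kg.
Tool frame: the origin (TCP) lies on the front face of the gripper's body, between the roots of the fingers; the fingertips stand 70 mm ahead of it and the grasp point (between the pads) lies 51 mm ahead of it; z points along the fingers, y is the line along which they close (so a half turn about z gives the same grasp; the last joint's range is limited). The gripper opens to 87 mm and grips with 3 to 60 N. Pads are 19 mm wide; open, the fingers measure 117 mm over their backs; the gripper's body (75 mm by 190 mm) begins 51 mm behind the grasp point.
Start: joints at [14.817, 22.042, 0.453, 0, -68.411, -14.817], TCP at [0.625, 0, 0.292] pointing down, gripper open.
Joint ranges: [-179.83, 179.83], [-69.29, 118.12], [-61.27, 80.66], [-181.25, 117.63], [-171.15, -9.14], [-177.46, 177.46]. Speed limits (degrees/s): [159.86, 159.86, 180, 180, 180, 180].

INTERFACE

Orientations are given as a 3x3 rotation matrix whose columns are the frame's x, y, z axes.
In Python, from station import r gives the robot as it stands.
- The arm moves only by the shell command python3 -m pendant 'ROWS' [OPENING]. ROWS is JSON, a list of rows, each a list of 2 entries, a list of its own where there are three numbers: the shift along the tool's x, y, z in mm, then the turn, a rotation vector about the tool's x, y, z in rad. A call has 1 to 10 rows; each row is the pose to reach, as a shift and turn from the pose commanded when the call began, along the tool's axes at that moment; what a row does not reach only later rows make up. A row lasts 1/10 s, in which the tool goes at most 50 mm and 8.59 degrees, less where a joint would pass 70% of its speed; a pose out of reach is approached as far as the arm can. A call with a gripper value outside its range is refused whole. OPENING is the opening, from 0 (shut) to 1 (fully open), set as the call begins (- or left out, the last holds). The fingers move at their own pace and stop on an object; the grip force is fixed at half the most. Time passes only in rows, so rows that repeat a pose let the fingers close. It gives the time, the measured TCP pose, the force, the opening and the grip force at its end, in the units of the state.
- r.sense(): the state, without advancing time (a new reading comes with each control period).
- r.capture(name): name is "scene" or "side" or "wrist"; returns a dict with "frame" (400x640x3 uint8, red, green, blue), "vertical_fov" (degrees; the focal length in pixels is half the picture's height over the tangent of half this angle, whatever the lens; pixels are square), "cx", "cy" (the principal point, pixels), "rvec" (rotation vector, rad) and "tvec" (3), from world to camera coordinates, as OpenCV has them. Camera axes: x right, y down, z forward; pixel columns grow to the right and rows downward; lengths in m; the calibration is good to about 2 mm. A picture is of the moment at which its call begins. There is no depth.
- r.finish_job(): hands the job in; it is judged then, once.
The state is a dict: "time_s": time; "joints": joint angles; "joint_velocities": joint speeds; "effort": joint torques, N m; "tcp_pos": TCP position; "ee_rot": TCP orientation; "wrist_force": force on the tool from outside, world axes, zero at the start; "moment": the same for the moment, N m; "gripper_width": opening from 0.0 (shut) to 1.0 (fully open); "gripper_force": force on a finger pad.
Only numpy, scipy, OpenCV 4.12 (cv2) and the standard library are available. Lean on these libraries where they do the work, as an engineer would, in place of code of your own. Each camera call takes 0.05 s, during which the arm holds its last target. There are 200 camera calls.

TASK

Get both culture dishes on the open flatbed scanner ready for one scan, by pushing them along the glass with the fingertips, never lifting or tipping them. Push the square dish snugly into the corner of the glass that the blue triangle on the frame points to, flush against both edges of the raised frame, and push the round dish up beside it, so that it touches both the long edge of the frame that the square dish lies against and the square dish itself. Leave everything else where it stands, and finish with the hand clear.

Things in the scene. Friction and masses are not known exactly. Their poses are not given: they have to be found in the camera images.
- scanner: A4 flatbed scanner, lid off, fixed to the bench: light grey housing 64 mm high, reaching from x -145 to +145 and y -233 to +196 mm; the wide -y end has the keys. Origin at bench level below the middle of the dark glass, z up. The +x long edge and the +y short edge of the frame round the glass meet in the corner that the blue triangle points to
- glass_mid (a point): middle of the glass, on its top, 60 mm above the bench, axes as the scanner's. The glass is 216 (x) x 297 (y) mm and level; the frame round it stands 4 mm above the glass, with upright inner edges at x +-108 and y +-148.5 mm from here
- corner (a point): the marked corner of the glass, at the height of the glass top, where the inner edges of the frame meet: scanner (+108, +148.5, 60) mm. Axes parallel to the scanner's, so the glass lies towards -x and -y
- square_dish: closed square clear plastic dish with tan agar, lid taped on, 100 x 100 x 16 mm, about 0.11 kg, slides on the glass. Origin at the centre of its underside; x and y along its sides. Home: its centre 50 mm from both edges of the corner
- round_dish: closed round clear plastic dish with red agar, lid taped on, 90 mm across, 16 mm high, about 0.07 kg, slides on the glass. Origin at the centre of its underside. It starts nearer the key end than the square dish. Home: touching the +x long edge and the -y side of the square dish: centre 45 mm from that edge, 145 mm in -y from the corner
- tape_roll: bystander, leave alone: roll of white paper tape, 60 mm across, 19 mm high, lying flat on the key end of the scanner's frame. Origin at the centre of its underside
- green_bottle: bystander, leave alone: green glass media bottle with blue cap, 94 mm across, 200 mm high, on the bench beside the scanner's corner end. Origin at the centre of its underside
- white_jar: bystander, leave alone: white plastic jar with blue cap, 80 mm across, 135 mm high, on the bench beside the scanner's corner end. Origin at the centre of its underside
- amber_bottle: bystander, leave alone: amber bottle with red cap, 68 mm across, 145 mm high, on the bench beside the scanner's corner end. Origin at the centre of its underside
- flask: bystander, leave alone: small conical flask with a foil cap, 82 mm across, 140 mm high, on the bench beyond the key end of the scanner. Origin at the centre of its underside
- dish_stack: bystander, leave alone: stack of three closed 90 mm culture dishes, 48 mm high, on the bench beyond the key end of the scanner. Origin at the centre of its underside
- marker: bystander, leave alone: black marker pen with a blue cap, 133 mm long, 16 mm thick, lying on the bench along the scanner's far side. Origin at the centre of its underside
Not all that is in view belongs to the job. Leave any purple look-alike of the round_dish alone.

How it is judged:
By the outcome, as a careful person would: the job done as asked, in the order asked, and still so for the second after the job is handed in, with the robot touching nothing.
It also fails if it takes over 69 s, if anything falls off the work surface, if the arm or the gripper's body presses on something with over 40 N, if the wrist force passes 120 N, or if a joint passes its speed limit or range.

## Working session

There is one attempt and no reset: what is moved stays moved. The work goes in short steps, Python scripts to look and compute and a shell command to move; the robot and the scene stay as the last step left them, time stands still between calls to the robot, and variables do not carry over. Pictures are saved under pics/ and viewed, at most 10 in all, crops included, and the job is handed in when it is done.

```bash
mkdir -p pics; ls; cat > h.py <<'E'
import numpy as np, cv2
from station import r
def cap(n,save=None):
    c=r.capture(n)
    if save: cv2.imwrite('pics/'+save,c["frame"][:,:,::-1])
    return c
def ray(c,uv,z):
    f=200/np.tan(np.radians(c["vertical_fov"])/2)
    R=cv2.Rodrigues(np.array(c["rvec"],float))[0]; t=np.array(c["tvec"],float).ravel()
    o=-R.T@t; d=R.T@np.array([(uv[0]-c["cx"])/f,(uv[1]-c["cy"])/f,1])
    return o+d*(z-o[2])/d[2]
def proj(c,p):
    f=200/np.tan(np.radians(c["vertical_fov"])/2)
    R=cv2.Rodrigues(np.array(c["rvec"],float))[0]; t=np.array(c["tvec"],float).ravel()
    q=R@np.array(p)+t
    return np.array([q[0]/q[2]*f+c["cx"],q[1]/q[2]*f+c["cy"]])
E
python3 - <<'E'
from h import *
for n in ["scene","side","wrist"]:
    c=cap(n,n+'0.png'); 
    R=cv2.Rodrigues(np.array(c["rvec"],float))[0]; print(n,c["vertical_fov"],-R.T@np.array(c["tvec"]).ravel(),R[2])
s=r.sense(); print(s["time_s"],s["ee_rot"],s["tcp_pos"],s["wrist_force"],s["gripper_width"])
E
```

```text
pics
scene 53.62115474904587 [ 1.12956805 -0.1799127   0.83370949] [-0.56717555  0.21861841 -0.79405156]
side 45.350921016318466 [ 0.00659699 -0.57629929  0.84507125] [ 0.50953449  0.52810202 -0.67932529]
wrist 66.79557821115858 [ 0.62362224 -0.07448273  0.38473723] [-0.0025437   0.27398176 -0.96173153]
0.15 [[-1.45629656e-04 -9.99998654e-01 -1.63433576e-03]
 [-9.99999984e-01  1.45796685e-04 -1.02081169e-04]
 [ 1.02319312e-04  1.63432087e-03 -9.99998659e-01]] [6.24665001e-01 2.06785523e-05 2.91437921e-01] [ 0.75877486 -0.33846928  0.63420294] 0.9958737717287285
```

View pics/scene0.png

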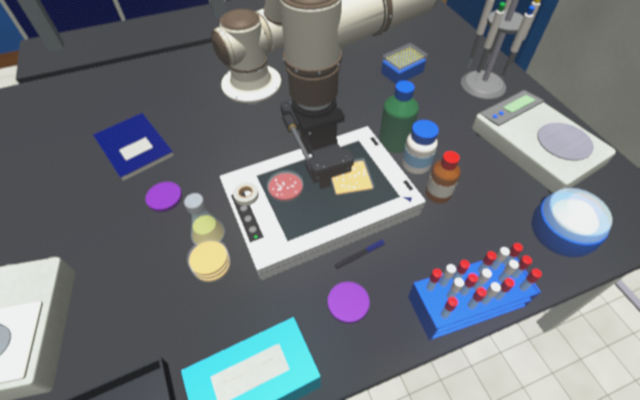

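View pics/wrist0.png

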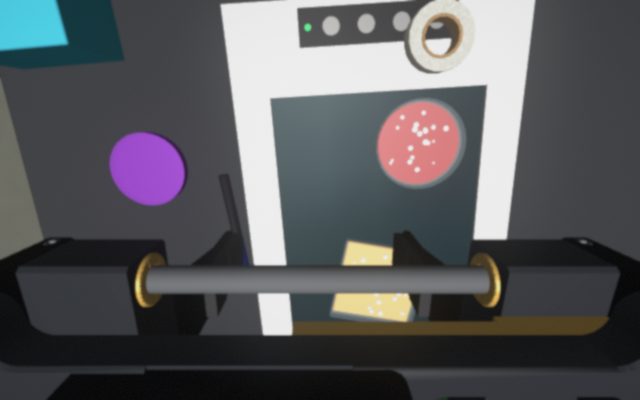

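The scene view shows the glass with the square (tan, ~352,178) and round (red, ~286,185) dishes. The blue triangle is at (407,197), so the corner lies at world +x/+y. In the wrist view the round dish is at (420,142) and the tape at (441,35), while the gripper hides the square dish's far side.

View pics/side0.png

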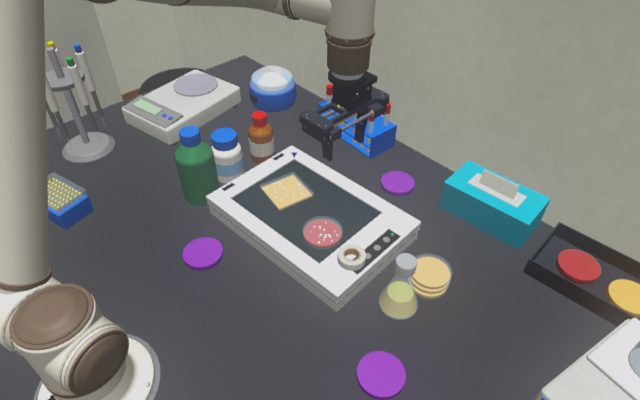

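```bash
cat > m.py <<'E'
from h import *
def ob(c,z,lo,hi,amin=100):
    hsv=cv2.cvtColor(c["frame"],cv2.COLOR_RGB2HSV)
    m=cv2.inRange(hsv,lo,hi); m=cv2.morphologyEx(m,cv2.MORPH_CLOSE,np.ones((5,5)))
    cs=[k for k in cv2.findContours(m,0,2)[0] if cv2.contourArea(k)>amin]
    out=[]
    for k in cs:
        w=np.array([ray(c,p[0],z)[:2]*1000 for p in k],np.float32)
        out.append((k.reshape(-1,2).mean(0).round(),cv2.minAreaRect(w)))
    return out
RED=((0,60,60),(8,255,255)); TAN=((14,50,120),(28,255,255)); WHT=((0,0,185),(179,40,255)); BLU=((105,120,60),(128,255,255))
E
python3 - <<'E'
from m import *
np.set_printoptions(precision=1,suppress=True)
for n in ["scene","side"]:
    c=cap(n)
    for nm,(lo,hi),z in [("red",RED,.07),("tan",TAN,.07),("white",WHT,.064)]:
        for k,rc in ob(c,z,lo,hi,150): print(n,nm,k,np.array(rc[0]),np.array(rc[1]),rc[2])
E
```

```text
scene red [286. 186.] [527.6 -46.1] [74.9 79.4] 81.25520324707031
scene red [448. 158.] [605.1 377.5] [56.2 61.5] 7.789166450500488
scene tan [210. 254.] [ 638.6 -262.9] [ 82.4 143.5] 87.15473937988281
scene tan [352. 178.] [559.2 113.9] [93.9 96.8] 79.52300262451172
scene tan [238.  20.] [-284.5   46.9] [131.9 132.9] 39.63859939575195
scene tan [310.   4.] [-293.4  325.4] [194.7  53.8] 67.5377197265625
scene white [252. 371.] [ 912.4 -242.1] [ 53.2 132.9] 5.082925319671631
scene white [488. 340.] [1110.7  243.3] [673.5 187.8] 89.90681457519531
scene white [ 32. 319.] [ 642.5 -649.7] [122.4 263.9] 80.04396057128906
scene white [192. 201.] [ 480.  -266.6] [38.3 40.1] 78.96443939208984
scene white [584. 214.] [860.9 577. ] [106.8 139.4] 8.310288429260254
scene white [135. 149.] [ 245.3 -378.8] [47.6 74.7] 18.28704833984375
scene white [421. 146.] [523.5 341.9] [76.6 53. ] 55.269779205322266
scene white [314. 201.] [559.6  32. ] [291.3 429.8] 3.324753999710083
scene white [549. 140.] [624.3 678.5] [316.4 236.1] 5.414677619934082
scene white [254.  86.] [ 95.9 -14.2] [182.3 156.1] 79.771
[... 683 characters left out ...]
9878540039
side white [139. 369.] [ 68.6 -60.5] [122.1  48.1] 56.64788818359375
side white [601. 354.] [ 667.7 -635.3] [101.1 278. ] 80.07392883300781
side white [ 66. 344.] [ 7.6 91.7] [134.1 132.1] 17.020727157592773
side white [ 26. 297.] [-25.4 209.9] [112.3  93.8] 72.68940734863281
side white [405. 260.] [ 597.7 -225.4] [40.3 41.1] 3.152733564376831
side white [496. 192.] [ 942.2 -231.2] [ 50.8 132.6] 4.903473854064941
side white [309. 202.] [557.5  32.3] [290.7 430.8] 3.3786444664001465
side white [227. 150.] [543.4 353.1] [58.7 74.9] 58.713531494140625
side white [174. 103.] [602.7 676.3] [307.5 209.4] 11.20751953125
side white [272.  77.] [888.3 586.3] [163.2 131. ] 47.69411087036133
```

The side view shows the triangle at (294,155) beside the amber bottle, both dishes on the glass and the tape at (351,257). The frame fit gives 291×430 mm from both cameras against a true 290×429. The scanner origin is therefore near world (557.4, 50.5), with a yaw of 3.35°.

```bash
cat > g.py <<'E'
from h import *
from scipy.spatial.transform import Rotation as Ro
import sys
A=np.radians(3.36); O=np.array([557.4,50.5]); S=np.array([[np.cos(A),-np.sin(A)],[np.sin(A),np.cos(A)]])
def toS(w): return S.T@(np.array(w)[:2]-O)
def toW(s): return O+S@np.array(s)
def go(sx,sy,tipz,yaw=0):
    """shift (tool axes, mm) and turn to put TCP at scanner sx,sy with tips at tipz mm; yaw deg from scanner-aligned (tool x=-sy)"""
    s=r.sense(); R=np.array(s["ee_rot"]); p=np.array(s["tcp_pos"])*1000
    a=A+np.radians(yaw); T=Ro.from_euler('z',a).as_matrix()@np.array([[0,-1,0],[-1,0,0],[0,0,-1.]])
    d=R.T@(np.r_[toW([sx,sy]),tipz+70]-p); rv=Ro.from_matrix(R.T@T).as_rotvec()
    print("shift",d.round(1),"turn",rv.round(4))
def where():
    s=r.sense(); p=np.array(s["tcp_pos"])*1000; R=np.array(s["ee_rot"])
    f=S.T@np.array(s["wrist_force"])[:2]
    print("t %.1f"%s["time_s"],"S",toS(p).round(1),"tipz %.1f"%(p[2]-70),"yaw %.1f"%(np.degrees(np.arctan2(-R[0,1],1)*0+np.arctan2(-R[1,1],-R[0,1])-A)),"F",f.round(1),round(s["wrist_force"][2],1),"w %.2f"%s["gripper_width"])
E
python3 - <<'E'
from g import *
c=cap("side"); print("tape",toS(ray(c,(351,257),.074)*1000), "blue tri",toS(ray(c,(294,155),.064)*1000))
c=cap("scene"); print("tape",toS(ray(c,(245,193),.074)*1000), "blue tri",toS(ray(c,(407,197),.064)*1000))
for n,uv in [("green",(404,88)),("jar",(425,130)),("amber",(451,158))]: print(n,toS(ray(c,uv,{'green':.2,'jar':.135,'amber':.145}[n])*1000))
where(); go(0,-16,66.5)
E
```

```text
tape [ -56.11598676 -191.47309382] blue tri [117.27343323 157.75356642]
tape [ -55.02501792 -191.63249576] blue tri [117.2783535  162.09798722]
green [-102.12627286  266.39048076]
jar [ -3.37240656 278.49122912]
amber [110.09629293 272.40975712]
t 0.3 S [ 64.4 -54.3] tipz 222.0 yaw -3.4 F [-0.3  0.5] 0.2 w 1.00
shift [-34.5  66.5 155.5] turn [ 0.0005 -0.     -0.0587]
```

```bash
python3 -m pendant '[[[-17,33,20],[0,0,-0.03]],[[-34.5,66.5,50],[0.0005,0,-0.0587]],[[-34.5,66.5,90],[0.0005,0,-0.0587]],[[-34.5,66.5,120],[0.0005,0,-0.0587]],[[-34.5,66.5,140],[0.0005,0,-0.0587]],[[-34.5,66.5,150],[0.0005,0,-0.0587]],[[-34.5,66.5,155.5],[0.0005,0,-0.0587]],[[-34.5,66.5,155.5],[0.0005,0,-0.0587]],[[-34.5,66.5,155.5],[0.0005,0,-0.0587]]]' 0.6; python3 -c "
from g import *
where();go(0,39,66.5);cap('scene','scene1.png');cap('wrist','wrist1.png')"
```

```text
time_s: 1.25
tcp_pos: [0.5592, 0.0347, 0.1378]
ee_rot: [[0.059, -0.998, 0.003], [-0.998, -0.059, 0.0], [-0.0, -0.003, -1.0]]
wrist_force: [-0.3, -0.1, 0.1]
gripper_width: 0.6
gripper_force: 0.0
t 1.2 S [  0.9 -15.9] tipz 67.8 yaw 0.0 F [-0.3 -0.1] 0.1 w 0.60
shift [-54.9   0.9   1.3] turn [-0.0025  0.0003  0.0002]
```

View pics/wrist1.png

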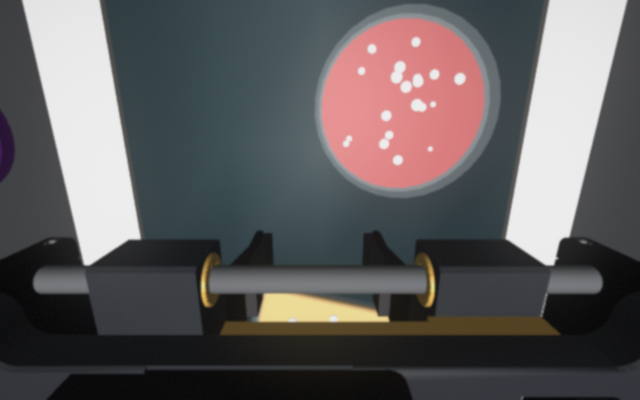

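The wrist view shows the two fingertips down on the glass between the dishes. The square dish's near side is just ahead of them (~325,305) and the round dish is well clear (405,100).

```bash
python3 -m pendant '[[[-4,1,1],[0,0,0]],[[-8,1,1],[0,0,0]],[[-12,1,1],[0,0,0]],[[-16,1,1],[0,0,0]],[[-20,1,1],[0,0,0]],[[-24,1,1],[0,0,0]],[[-28,1,1],[0,0,0]],[[-32,1,1],[0,0,0]],[[-36,1,1],[0,0,0]],[[-40,1,1],[0,0,0]]]' >/dev/null;  python3 -m pendant '[[[-3,0,0],[0,0,0]],[[-6,0,0],[0,0,0]],[[-9,0,0],[0,0,0]],[[-10,0,0],[0,0,0]],[[-10,0,0],[0,0,0]]]'; python3 -c "
from m import *
from g import *
where();go(0,39,66.5)
for n in ['side','scene']:
  for k,rc in ob(cap(n),.07,*TAN,150):
    if abs(rc[0][1]-140)<50 and rc[0][0]>400: print(n,toS(rc[0]),rc[1],rc[2]-3.36)"
```

```text
time_s: 2.85
tcp_pos: [0.5543, 0.0846, 0.1356]
ee_rot: [[0.059, -0.998, 0.0], [-0.998, -0.059, 0.0], [-0.0, -0.0, -1.0]]
wrist_force: [-0.5, -0.2, 0.5]
gripper_width: 0.595
gripper_force: 0.0
t 2.9 S [-1.1 34.2] tipz 65.6 yaw 0.0 F [-0.6 -0.2] 0.5 w 0.59
shift [-4.8 -1.1 -0.9] turn [-0.0001  0.0001  0.0002]
side [-42.26117954  90.17081936] (42.465721130371094, 93.03718566894531) 1.3442455673217775
scene [ -7.44908513 126.05432244] (30.50571632385254, 97.19869232177734) 86.15988220214844
```

```bash
python3 -m pendant '[[[-2,0,0],[0,0,0]],[[-4,0,0],[0,0,0]],[[-5,0,0],[0,0,0]],[[-5,0,0],[0,0,0]]]' |grep force;  python3 -m pendant '[[[-1,0,0],[0,0,0]],[[-1.5,0,0],[0,0,0]],[[-1.5,0,0],[0,0,0]]]' | grep wrist; python3 -c "
from g import *
where()
cap('side','side2.png')"
```

```text
wrist_force: [0.8, -3.9, 0.2]
gripper_force: 2.2
wrist_force: [2.3, -9.8, -1.0]
t 3.6 S [-1.  38.6] tipz 65.8 yaw 0.0 F [ 1.7 -9.9] -1.0 w 0.60
```

View pics/side2.png

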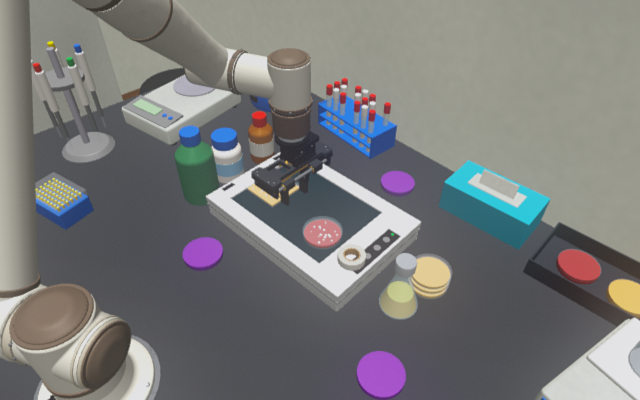

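The hand stopped within 0.5 mm of the predicted contact, and the 10 N force confirms the square dish is against the +y edge. The side view shows it under the hand at the far end. Next I go round to its -x side with the fingers shut.

```bash
python3 -m pendant '[[[4,0,0],[0,0,0]],[[8,0,-5],[0,0,0]],[[8,0,-40],[0,0,0]],[[-5,40,-45],[0,0,0]],[[-40,80,-45],[0,0,0]],[[-60,84,-45],[0,0,0]],[[-60,84,-45],[0,0,0]],[[-60,84,-20],[0,0,0]],[[-60,84,-5],[0,0,0]],[[-60,84,0],[0,0,0]]]' 0 |grep wrist; python3 -c "
from m import *
from g import *
where();go(-7,98.5,66.5)
for n in ['side','scene']:
  for k,rc in ob(cap(n),.07,*TAN,150):
    if abs(rc[0][1]-140)<50 and rc[0][0]>400: print(n,toS(rc[0]),rc[1],rc[2]-3.36)"
```

```text
wrist_force: [0.2, 0.1, -0.4]
t 4.7 S [-85.1 100. ] tipz 64.5 yaw -0.0 F [0.2 0.1] -0.4 w 0.01
shift [  1.4 -78.1  -2.1] turn [ 0.0016 -0.0009 -0.0006]
side [-16.55198808 100.39809012] (93.81076049804688, 106.88249969482422) -0.1165503120422362
scene [-7.56183238 95.54992068] (96.56610107421875, 93.81892395019531) -0.23791514396667468
```

```bash
python3 -m pendant '[[[1.5,-5,-2],[0,0,0]],[[1.5,-10,-2],[0,0,0]],[[1.5,-15,-2],[0,0,0]],[[1.5,-20,-2],[0,0,0]],[[1.5,-25,-2],[0,0,0]],[[1.5,-30,-2],[0,0,0]],[[1.5,-35,-2],[0,0,0]],[[1.5,-40,-2],[0,0,0]],[[1.5,-45,-2],[0,0,0]],[[1.5,-50,-2],[0,0,0]]]' | grep wrist
python3 -m pendant '[[[0,-5,0],[0,0,0]],[[0,-10,0],[0,0,0]],[[0,-15,0],[0,0,0]],[[0,-19,0],[0,0,0]],[[0,-22,0],[0,0,0]],[[0,-23,0],[0,0,0]],[[0,-23,0],[0,0,0]]]' | grep wrist; python3 -c "
from g import *
where();go(-7,98.5,66.5)"
```

```text
wrist_force: [-1.1, -0.2, 0.7]
wrist_force: [-0.6, -0.3, -0.4]
t 6.5 S [-11.5  99. ] tipz 67.7 yaw 0.0 F [-0.7 -0.2] -0.4 w 0.01
shift [ 0.5 -4.5  1.2] turn [-0.0012  0.0002  0.    ]
```

```bash
python3 -m pendant '[[[0,-2,1],[0,0,0]],[[0,-3,1],[0,0,0]],[[0,-4,1],[0,0,0]],[[0,-4,1],[0,0,0]]]' | grep wrist
python3 -m pendant '[[[0,-1,0],[0,0,0]],[[0,-2,0],[0,0,0]],[[0,-2,0],[0,0,0]]]' | grep wrist; python3 -c "
from g import *
where()"
```

```text
wrist_force: [-0.3, -0.8, 0.4]
wrist_force: [-0.3, -0.1, 0.3]
t 7.2 S [-5.6 99. ] tipz 66.7 yaw 0.0 F [-0.3 -0.1] 0.3 w 0.01
```

```bash
for i in 1 2 3; do python3 -m pendant '[[[0,-1,0],[0,0,0]],[[0,-2,0],[0,0,0]],[[0,-2,0],[0,0,0]]]' | grep -E "wrist|tcp"; done; python3 -c "
from m import *
from g import *
where()
for n in ['side','scene']:
  for k,rc in ob(cap(n),.07,*TAN,150):
    if abs(rc[0][1]-140)<50 and rc[0][0]>400: print(n,toS(rc[0]),rc[1],rc[2]-3.36)"
```

```text
tcp_pos: [0.5479, 0.1491, 0.1367]
wrist_force: [0.2, 0.7, -0.4]
tcp_pos: [0.5488, 0.1491, 0.1367]
wrist_force: [-5.1, 1.1, 3.9]
tcp_pos: [0.5492, 0.1491, 0.1367]
wrist_force: [-11.0, 3.1, 7.2]
t 8.1 S [-2.4 98.9] tipz 66.7 yaw -0.0 F [-10.8   3.8] 7.2 w 0.01
side [ 52.88258379 102.0918552 ] (92.5436019897461, 110.55248260498047) -0.11655174255371081
scene [61.13300069 95.54721723] (95.21031188964844, 94.4565658569336) -0.29479561805725085
```

The dish is seated against the +x edge, reading 11 N at the frame. I'm backing off and heading for the round dish. The tape roll rules out a diagonal approach, so I'll push +x first and then +y.

```bash
python3 -m pendant '[[[0,4,0],[0,0,0]],[[0,8,0],[0,0,0]],[[0,12,-30],[0,0,0]],[[0,16,-60],[0,0,0]],[[40,36,-60],[0,0,0.15]],[[80,56,-60],[0,0,0.3]],[[120,76,-60],[0,0,0.45]],[[160,93,-60],[0,0,0.6]],[[193,93,-60],[0,0,0.75]],[[193,93,-60],[0,0,0.9]]]' 0.5 |grep wrist; python3 -m pendant '[[[0,0,0],[0,0,0.15]],[[0,0,0],[0,0,0.3]],[[0,0,0],[0,0,0.45]],[[0,0,0],[0,0,0.6]],[[0,0,0],[0,0,0.67]],[[0,0,0],[0,0,0.67]]]' | grep wrist; python3 -c "
from m import *
from g import *
where();go(-98,-95,67,-90)
for n in ['side','scene']:
  c=cap(n,n+'3.png')
  for cl in (TAN,RED):
   for k,rc in ob(c,.07,*cl,150):
    if abs(rc[0][1]-60)<150 and rc[0][0]>400: print(n,toS(rc[0]),rc[1],rc[2]-3.36)"
```

```text
wrist_force: [0.2, -0.9, -0.5]
wrist_force: [-0.1, 0.3, -0.8]
t 9.8 S [-92.1 -94.1] tipz 127.0 yaw -89.9 F [-0.1  0.3] -0.8 w 0.50
shift [ 6.  -0.9 60. ] turn [-0.      0.0028  0.0011]
scene [61.34286076 95.44561621] (94.96660614013672, 93.74319458007812) -0.13349638938903796
scene [-33.60385372 -95.71654152] (76.01698303222656, 73.00370788574219) 45.534657135009766
```

View pics/scene3.png

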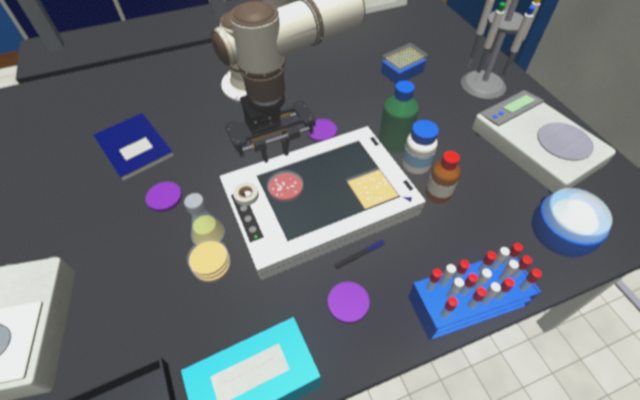

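The scene view shows the square dish seated in the corner (~374,190) with narrow, even gaps, and the round dish at (286,186) with the fingers behind it.

```bash
python3 -m pendant '[[[6,-1,20],[0,0,0]],[[6,-1,40],[0,0,0]],[[6,-1,50],[0,0,0]],[[6,-1,57],[0,0,0]],[[6,-1,60],[0,0,0]],[[6,-1,60],[0,0,0]]]' |grep wrist
python3 -m pendant '[[[-5,0,0],[0,0,0]],[[-10,0,1],[0,0,0]],[[-15,0,2],[0,0,0]],[[-20,0,3],[0,0,0]],[[-25,0,3],[0,0,0]],[[-30,0,3],[0,0,0]],[[-35,0,3],[0,0,0]],[[-40,0,3],[0,0,0]],[[-45,0,3],[0,0,0]],[[-50,0,3],[0,0,0]]]' | grep wrist
python3 -c "
from g import *
where();go(14,-95,64.5,-90)"
```

```text
wrist_force: [0.1, -0.2, 0.5]
wrist_force: [-0.7, 0.3, 1.1]
t 11.5 S [-48.4 -95. ] tipz 63.7 yaw -90.0 F [-0.7  0.4] 1.1 w 0.50
shift [-62.4  -0.1  -0.8] turn [0.     0.0006 0.0008]
```

```bash
python3 -m pendant '[[[-5,0,0],[0,0,0]],[[-10,0,0],[0,0,0]],[[-15,0,0],[0,0,0]],[[-20,0,0],[0,0,0]],[[-25,0,0],[0,0,0]],[[-30,0,0],[0,0,0]],[[-35,0,0],[0,0,0]],[[-40,0,0],[0,0,0]],[[-45,0,0],[0,0,0]],[[-50,0,0],[0,0,0]]]' | grep wrist
python3 -m pendant '[[[-3,0,0],[0,0,0]],[[-6,0,0],[0,0,0]],[[-9,0,0],[0,0,0]],[[-9,0,0],[0,0,0]]]' | grep wrist
python3 -c "
from g import *
where()"
for i in 1 2; do python3 -m pendant '[[[-1,0,0],[0,0,0]],[[-2,0,0],[0,0,0]],[[-2,0,0],[0,0,0]]]' | grep -E "wrist|tcp"; done
```

```text
wrist_force: [-0.7, 0.1, -0.9]
wrist_force: [-0.5, -0.5, 0.3]
t 12.9 S [ 10.6 -94.9] tipz 63.8 yaw -89.9 F [-0.5 -0.4] 0.3 w 0.50
tcp_pos: [0.5751, -0.0435, 0.1338]
wrist_force: [0.3, -0.2, 0.1]
tcp_pos: [0.576, -0.0436, 0.1336]
wrist_force: [-5.0, 0.5, 2.8]
```

The round dish is at the +x edge. I'll now go round to its -y side.

```bash
python3 -m pendant '[[[5,0,0],[0,0,0]],[[10,0,0],[0,0,0]],[[12,0,-25],[0,0,0]],[[12,0,-50],[0,0,0]],[[0,-20,-50],[0,0,-0.15]],[[-20,-40,-50],[0,0,-0.3]],[[-35,-60,-50],[0,0,-0.45]],[[-50,-62,-50],[0,0,-0.6]],[[-50,-62,-50],[0,0,-0.75]],[[-50,-62,-50],[0,0,-0.9]]]' 0.5 |grep wrist; python3 -m pendant '[[[0,0,0],[0,0,-0.15]],[[0,0,0],[0,0,-0.3]],[[0,0,0],[0,0,-0.45]],[[0,0,0],[0,0,-0.6]],[[0,0,0],[0,0,-0.67]],[[0,0,0],[0,0,-0.67]]]' | grep wrist; python3 -c "
from m import *
from g import *
where();go(63,-157,68,0)
for n in ['side','scene']:
  c=cap(n)
  for cl in (TAN,RED):
   for k,rc in ob(c,.07,*cl,150):
    if abs(rc[0][1]-60)<150 and rc[0][0]>400: print(n,toS(rc[0]),rc[1],rc[2]-3.36)"
```

```text
wrist_force: [-0.6, 0.2, -0.4]
wrist_force: [0.8, -0.6, -0.6]
t 15.1 S [  64.4 -156.8] tipz 113.9 yaw -0.0 F [ 0.7 -0.7] -0.6 w 0.50
shift [ 0.2  1.5 45.9] turn [-0.0019 -0.0001 -0.    ]
side [52.53092102 93.47776994] (93.1998062133789, 93.33598327636719) -0.1055339431762694
scene [61.38884412 95.28534278] (94.9984359741211, 93.94047546386719) -0.02035676002502429
scene [ 74.50534441 -86.24170238] (53.442928314208984, 77.167724609375) 43.656773223876954
```

```bash
python3 -m pendant '[[[0,1,15],[0,0,0]],[[0,1,30],[0,0,0]],[[0,1,40],[0,0,0]],[[0,1,45],[0,0,0]],[[0,1,45],[0,0,0]],[[-5,1,45],[0,0,0]],[[-10,1,45],[0,0,0]],[[-15,1,45],[0,0,0]],[[-20,1,45],[0,0,0]],[[-25,1,46],[0,0,0]]]' |grep wrist
python3 -m pendant '[[[-5,0,0],[0,0,0]],[[-10,0,1],[0,0,0]],[[-15,0,2],[0,0,0]],[[-20,0,3],[0,0,0]],[[-25,0,3],[0,0,0]],[[-30,0,3],[0,0,0]],[[-35,0,3],[0,0,0]],[[-40,0,3],[0,0,0]],[[-45,0,3],[0,0,0]],[[-50,0,3],[0,0,0]]]' | grep wrist
python3 -c "
from m import *
from g import *
where();go(63.5,-45.5,64.5)
for n in ['side','scene']:
  c=cap(n)
  for cl in (TAN,RED):
   for k,rc in ob(c,.07,*cl,150):
    if abs(rc[0][1]-60)<150 and rc[0][0]>400: print(n,toS(rc[0]),rc[1],rc[2]-3.36)"
```

```text
wrist_force: [-3.4, -8.4, 7.2]
wrist_force: [-4.9, -13.5, 12.2]
t 17.2 S [ 62.  -85.2] tipz 67.9 yaw 0.1 F [ -5.7 -13.2] 12.2 w 0.50
shift [-39.7  -1.5   3.2] turn [ 0.0025 -0.0057  0.001 ]
side [52.48763843 93.47785018] (93.28645324707031, 93.33598327636719) -0.1055339431762694
scene [61.3159048  95.35721563] (95.09332275390625, 93.84748840332031) -0.06687794685363757
```

The force is unexpectedly high, with a z component, so I'm looking before pushing further.

```bash
python3 - <<'E'
from h import *
o=[]
for n in ("side","scene"):
    c=cap(n); q=proj(c,[.62,-.02,.07]); u,v=(int(x) for x in q)
    o.append(cv2.resize(c["frame"][max(0,v-70):v+50,max(0,u-65):u+65],(390,360),interpolation=cv2.INTER_CUBIC))
cv2.imwrite('pics/z.png',np.hstack(o)[:,:,::-1])
E
```

```text
(no output)
```

View pics/z.png

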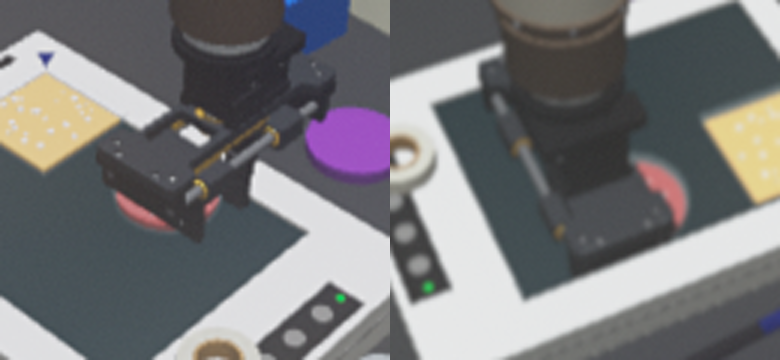

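Both crops show the round dish flat, sliding ahead of the fingers along the +x edge. The cradle sits about 1–2 mm too far to +x, so it squeezes the dish on the frame. I'll back off, re-centre and lower before pushing again.

```bash
python3 -m pendant '[[[3,1,-3],[0,0,0]],[[8,2,-3],[0,0,0]],[[12,2,-3],[0,0,0]],[[12,2,-3],[0,0,0]],[[12,2,-3],[0,0,0]]]' |grep wrist
python3 -c "
from m import *
from g import *
where();go(60.5,-95,64.5)
for n in ['side','scene','wrist']:
  c=cap(n,n+'5.png')
  for cl in (TAN,RED):
   for k,rc in ob(c,.07,*cl,150):
    if abs(rc[0][1]-60)<150 and rc[0][0]>400: print(n,toS(rc[0]),rc[1],rc[2]-3.36)"
```

```text
wrist_force: [-0.2, -0.3, -0.1]
t 17.9 S [ 61.3 -93.7] tipz 67.5 yaw 0.0 F [-0.2 -0.3] -0.1 w 0.50
shift [1.3 0.8 3. ] turn [-0.0004  0.0001  0.0001]
side [52.50915741 93.4778096 ] (93.24333953857422, 93.33598327636719) -0.1055339431762694
scene [61.32292735 95.32999333] (94.9530029296875, 94.02670288085938) -0.181477174758911
scene [ 70.54836971 -14.53345344] (31.330299377441406, 75.12921142578125) 85.86962951660156
wrist [  1.7767117  -70.19242982] (4.510858535766602, 30.486968994140625) 2.509307041168213
wrist [118.26443281 -70.36214567] (31.193283081054688, 4.093754291534424) 86.44109405517578
wrist [ 79.22426542 -51.87498048] (39.17384338378906, 15.69498348236084) 0.08570136070251477
wrist [ 41.57107088 -53.31986815] (39.80369567871094, 18.472122192382812) 0.0857056522369386
```

```bash
python3 -m pendant '[[[0,0.5,2],[0,0,0]],[[0,0.5,3.5],[0,0,0]],[[0,0.5,3.5],[0,0,0]],[[-4,0.5,3.5],[0,0,0]],[[-8,0.5,3.5],[0,0,0]],[[-12,0.5,3.5],[0,0,0]],[[-16,0.5,3.5],[0,0,0]],[[-20,0.5,3.5],[0,0,0]],[[-20,0.5,3.5],[0,0,0]]]' |grep wrist; python3 -c "
from g import *
where()"
```

```text
wrist_force: [0.1, 1.2, -0.3]
t 18.9 S [ 60.8 -73.3] tipz 64.4 yaw 0.0 F [0.2 1.2] -0.3 w 0.50
```

```bash
python3 -m pendant '[[[-4,0,0],[0,0,0]],[[-8,0,0],[0,0,0]],[[-12,0,0],[0,0,0]],[[-16,0,0],[0,0,0]],[[-20,0,0],[0,0,0]],[[-23,0,0],[0,0,0]],[[-25,0,0],[0,0,0]],[[-25,0,0],[0,0,0]]]' |grep wrist; python3 -c "
from g import *
where()"
for i in 1 2; do python3 -m pendant '[[[-1,0,0],[0,0,0]],[[-2,0,0],[0,0,0]],[[-2,0,0],[0,0,0]]]' | grep -E "wrist|tcp"; done
```

```text
wrist_force: [-0.5, -0.3, 0.3]
t 19.8 S [ 60.7 -48.5] tipz 64.3 yaw 0.0 F [-0.5 -0.3] 0.3 w 0.50
tcp_pos: [0.6207, 0.0073, 0.1342]
wrist_force: [-0.3, 0.3, -0.9]
tcp_pos: [0.6206, 0.0093, 0.1343]
wrist_force: [-0.1, -0.4, -0.7]
```

```bash
for i in 1 2 3; do python3 -m pendant '[[[-1,0,0],[0,0,0]],[[-1,0,0],[0,0,0]]]' | grep -E "wrist|tcp"; done; python3 -c "
from g import *
where()"
```

```text
tcp_pos: [0.6205, 0.0099, 0.1343]
wrist_force: [-0.2, -3.2, -1.2]
tcp_pos: [0.6204, 0.0102, 0.1343]
wrist_force: [0.7, -5.1, -0.9]
tcp_pos: [0.6203, 0.0104, 0.1344]
wrist_force: [0.8, -8.3, -0.1]
t 20.9 S [ 60.4 -43.7] tipz 64.4 yaw -0.0 F [ 0.4 -8.4] -0.1 w 0.50
```

The round dish now bears on the square dish. One light diagonal push will seat it on both surfaces.

```bash
python3 -m pendant '[[[5,0,0],[0,0,0]],[[12,0,0],[0,0,0]],[[14,0,-20],[0,0,0]],[[14,0,-40],[0,0,0]],[[8,20,-40],[0,0,0.15]],[[0,40,-40],[0,0,0.3]],[[-2,40,-40],[0,0,0.45]],[[-2,40,-40],[0,0,0.6]],[[-2,40,-40],[0,0,0.75]],[[-2,40,-40],[0,0,0.785]]]' |grep wrist; python3 -c "
from m import *
from g import *
where();go(20.5,-39,64,-45)
for n in ['side','scene']:
  c=cap(n)
  for cl in (TAN,RED):
   for k,rc in ob(c,.07,*cl,150):
    if abs(rc[0][1]-60)<150 and rc[0][0]>400: print(n,toS(rc[0]),rc[1],rc[2]-3.36)"
```

```text
wrist_force: [-0.1, 0.4, 0.5]
t 21.9 S [ 20.7 -39.6] tipz 104.4 yaw -45.2 F [-0.   0.4] 0.5 w 0.50
shift [-0.2  0.6 40.4] turn [-0.0002  0.0013 -0.0028]
side [73.53259023 90.3555353 ] (95.7680892944336, 140.4563446044922) 85.73459686279297
scene [61.24777773 95.55895827] (95.10716247558594, 94.02864074707031) -0.17925678253173816
scene [66.53003394  2.86579958] (81.05873107910156, 79.68677520751953) 8.00563777923584
```

```bash
python3 -m pendant '[[[0,0.5,15],[0,0,0]],[[0,0.5,30],[0,0,0]],[[0,0.5,38],[0,0,0]],[[0,0.5,40.5],[0,0,0]],[[0,0.5,40.5],[0,0,0]],[[-3,0.5,40.5],[0,0,0]],[[-6,0.5,40.5],[0,0,0]],[[-8,0.5,40.5],[0,0,0]],[[-9,0.5,40.5],[0,0,0]],[[-9,0.5,40.5],[0,0,0]]]' |grep wrist; python3 -c "
from g import *
where()"
for i in 1 2 3; do python3 -m pendant '[[[-1,0,0],[0,0,0]],[[-1,0,0],[0,0,0]]]' | grep -E "wrist|tcp"; done
```

```text
wrist_force: [-0.0, 0.4, -0.5]
t 23.1 S [ 26.8 -33. ] tipz 63.9 yaw -45.0 F [0.  0.4] -0.5 w 0.50
tcp_pos: [0.5864, 0.0195, 0.1337]
wrist_force: [-1.0, -0.5, 0.6]
tcp_pos: [0.5866, 0.0199, 0.1336]
wrist_force: [-2.3, -2.6, 1.7]
tcp_pos: [0.5867, 0.0202, 0.1335]
wrist_force: [-2.3, -4.4, 2.2]
```

```bash
python3 -m pendant '[[[-1,0,0],[0,0,0]],[[-1.5,0,0],[0,0,0]],[[-1.5,0,0],[0,0,0]]]' | grep wrist
python3 -m pendant '[[[4,0,0],[0,0,0]],[[8,0,0],[0,0,0]],[[14,0,0],[0,0,0]],[[16,0,-30],[0,0,0]],[[16,0,-70],[0,0,0]],[[50,0,-110],[0,0,0]],[[90,0,-140],[0,0,0]],[[130,0,-160],[0,0,0]],[[160,0,-160],[0,0,0]],[[160,0,-160],[0,0,0]]]' | grep -E "wrist|tcp"
python3 - <<'E'
from m import *
from g import *
where(); o=[]
for n in ['side','scene']:
  c=cap(n)
  for cl in (TAN,RED):
   for k,rc in ob(c,.07,*cl,150):
    if abs(rc[0][1]-60)<150 and rc[0][0]>400: print(n,toS(rc[0]),rc[1],rc[2]-3.36)
  u,v=(int(x) for x in proj(c,[.6,.1,.07]))
  o.append(cv2.resize(c["frame"][v-50:v+50,u-65:u+65],(400,308),interpolation=cv2.INTER_CUBIC))
cv2.imwrite('pics/fin.png',np.hstack(o)[:,:,::-1])
E
```

```text
wrist_force: [-4.7, -6.9, 3.2]
tcp_pos: [0.4806, -0.0989, 0.2951]
wrist_force: [-0.4, 0.5, -0.4]
t 24.9 S [ -85.5 -144.7] tipz 225.1 yaw -45.1 F [-0.3  0.5] -0.4 w 0.49
side [76.61196562 45.27986593] (93.71329498291016, 153.36981201171875) 42.01637710571289
scene [61.32327389 95.44315889] (94.9530029296875, 93.80038452148438) -0.181477174758911
scene [65.83867694  2.91815891] (80.99085235595703, 76.91065979003906) 64.68994201660156
```

View pics/fin.png

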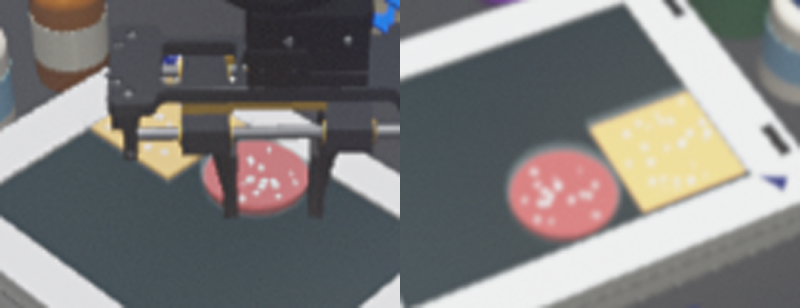

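The final crops show the square dish seated in the marked corner, and the round dish touching both it and the +x edge. The hand is clear, so I'm handing in.

```bash
python3 -c "
from station import r
print(r.finish_job())"
```

```text
the job is handed in; nothing more can be done
None
```

I handed the job in at about 25 s. The square dish is in the marked corner against both frame edges, the round dish touches the +x edge and the square dish, and the hand is clear; contact forces and the final pictures support this, but no verdict came back. Forces rose to about 13 N sideways and 12 N vertically partway through the last push of the round dish, so I backed off and re-centred; the dish looked flat in the pictures.

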